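# Set up the document camera and photograph a book

### The arm

A 7-joint arm with a two-finger parallel gripper is mounted at the origin on a cart in front of the work surface, level with it; the furniture and walls round the work are solid. World frame = base frame: x ahead of the robot, y to its left, z up, the work surface at z = 0. Lengths are in m, angles in rad, forces in N, time in s.
With the tool pointing down it reaches from about 0.35 to 0.9 m from the base axis. Payload 8.1 kg.
Tool frame: the origin (TCP) lies on the centre line of the jaws, within the pads' length; the fingertips stand 19 mm ahead of it and the grasp point (between the pads) is the TCP; z points along the fingers, y is the direction in which the jaws open and shut (so a half turn about z gives the same grasp; the last joint's range is limited). The gripper opens to 92 mm and grips with 3 to 60 N. Pads are 19 mm wide; open, the fingers measure 130 mm over their backs; the gripper's body (75 mm by 190 mm) begins 47 mm behind the grasp point.
Start: joints at [1.161, 0.434, 0.025, 1.573, -0.012, 1.134, -0.075], TCP at [0.189, -0.596, 0.246] pointing down, gripper open.
Joint ranges: [-2.62, 2.62], [-0.44, 2.09], [-1.27, 1.32], [0.08, 2.57], [-1.32, 4.46], [0.12, 2], [-2.74, 2.74]. Speed limits (rad/s): [2.22, 2.22, 3.01, 3.01, 3.14, 3.14, 3.14].

### API

Orientations are given as a rotation vector (axis times angle).
In Python, from cell import monitor, imaging, workorder, outline_of gives the robot as it stands.
- The arm moves only by the tool move_arm, never from a script. Its argument "series" is a list of rows, each a list of 6 numbers: the shift along the world's x, y, z in cm, then the turn, a rotation vector about the world's x, y, z in degrees. A call has 1 to 8 rows; each row shifts and turns the commanded pose from where the row before left it; what a row does not reach is not made up. A row lasts 1/10 s, in which the tool goes at most 50 mm and 8.59 degrees, less where a joint would pass 70% of its speed; a pose out of reach is approached as far as the arm can. A call with a gripper value outside its range is refused whole. "grip" is the opening, from 0 (shut) to 1 (fully open), set as the call begins (left out, the last holds). The fingers move at their own pace and stop on an object; "force" is the grip in N (left out, the last holds). Time passes only in rows, so rows that do not move let the fingers close. It gives the time, the measured TCP pose, the force and the opening at its end, in the units of the state.
- monitor.observe(): the state, without advancing time (a new reading comes with each control period).
- imaging.get_image(name): name is "scene" or "top" or "wrist"; returns a dict with "color" (420x560x3 uint8, red, green, blue), "fx", "fy", "cx", "cy" (pixels), "dist_coeffs" ([k1, k2, p1, p2, k3] as OpenCV has them; the pictures are not rectified), "rvec" (rotation vector, rad) and "tvec" (3), from world to camera coordinates, as OpenCV has them; the wrist camera has in their place "mount" (4x4, takes a point from camera to tool coordinates, whose origin is the TCP and whose axes are the flange's). Camera axes: x right, y down, z forward; pixel columns grow to the right and rows downward; lengths in m; the calibration is good to about 2 mm. A picture is of the moment at which its call begins: read the wrist's pose just before it. There is no depth.
- workorder.sign_off(): hands the job in, once; it reports no verdict.
Trained networks look in the newest picture that a camera, given by its name, has taken for a name from the list of things; names that differ only in an ending like _2 or _b are one class to them, and where a whole thing is asked for, a point or a joint stands for the part that bears it (a point fixed in the world has none). Each returns a list of dicts, best first, with "p" (0 to 1); they miss things now and then, are a little off and sometimes report something else, mostly with a low value. They report only what shows in the picture. A call takes as long as a camera call. They do not tell look-alikes from the thing itself.
- outline_of(camera, thing): "mask" (420x560 bool, what is visible of it) and "rect" ([left, top, width, height] in pixels, round what is visible of it).
The state is a dict: "clock": time; "joints": joint angles; "dq": joint speeds; "joint_efforts": joint torques, N m; "position": TCP position; "ee_rot": TCP orientation; "force": force on the tool from outside, world axes, zero at the start; "ft_torque": the same for the moment, N m; "width": opening from 0.0 (shut) to 1.0 (fully open).
Only numpy, scipy, OpenCV 4.12 (cv2) and the standard library are available. Lean on these libraries where they do the work, as an engineer would, in place of code of your own. Each camera call takes 0.05 s, during which the arm holds its last target. There are 200 camera calls.

### The job

Get this book photographed with the document camera: take the loose cap off the lens and set it flat, still closed side up, in the round well of the grey accessory tray, turn the camera head right over so that the lens looks straight down, and push the book back until its far edge sits square and flush against the camera's foot, under the lens. When all that is so, press the red capture button fully down and let go. Leave the other things on the desk where they are.

Things in the scene. Friction and masses are not known exactly. Their poses are not given: they have to be found in the camera images.
- document_camera: Fixed desktop document camera. Origin on the worktop right below the lens; x away from the robot to its column, y left, z up. A black mat 2 mm thick (x -147 to 103, y -100 to 100 mm) lies under the lens. White control pod, 24 mm high, right of the mat (x -13 to 137, y -183 to -121). Column, 34 mm thick, at x = 172; pivot housing on it (x 141 to 199, y -26 to 26, z 212 to 268).
- book_stop (a point): Point on the flat front face of the document camera's white foot (the book stop), in the middle of the mat's far side: 105 mm beyond the document camera's origin. The face is 24 mm high, square to the document camera's x, and runs from y -210 to 90 mm.
- camera_head (a joint): Roll of the camera head (rad) about a level axis 240 mm above the worktop, along the document camera's x at y = 0. 0 = lens up (start), 3.14 = lens straight down, an end stop. Turning carries the grip bar from the right (-y) over the top to the left (+y). Friction hinge: stays where left, about 4 N at the bar moves it. White tube 40 mm thick (x -10 to 140 mm), lens block 60 x 50 x 50 mm at x = 0.
- lens_front (a point): Centre of the lens's front rim on the camera head, 58 mm from the roll axis; its z axis is the way the lens looks. The lens barrel is 46 mm across.
- grip_bar (a point): Middle of the camera head's black grip bar: a round bar 14 mm thick, 56 mm long, parallel to the roll axis and 68 mm from it, at x = 75 mm in the document camera's frame, held at both ends by thin arms. Pinch it from above across its thickness; it can turn between the fingers.
- lens_cap: Loose black slip-on lens cap with a ribbed rim, 60 mm across and 32 mm high, 50 g, open below, resting over the lens barrel. Origin at the centre of its open lower edge, z up through its closed top. Inside it is 51 mm across and 27 mm deep: it must rise 27 mm to be clear of the barrel.
- cap_tray: Grey accessory tray, fixed, 18 mm high (x -47 to 113, y -46 to 46 mm). Origin on the worktop under the centre of its round blue-floored well: 72 mm across, 9 mm deep (floor 9 mm above the worktop), chamfered edge; the cap stands in it open side down. The other bay (centre x = 78 mm) holds a small black remote control, top 23 mm above the worktop.
- book: The yellow book lying on the mat, 205 mm along its x, 139 mm along its y, 28 mm thick, about 0.5 kg. Origin at the centre of its underside, x toward the camera's foot. Flush and central under the lens, its origin is about 3 mm beyond the document camera's in x and level with it in y. It grips mat and fingers: if one far corner meets the foot first, swing the near end sideways as you push.
- capture_button (a joint): Travel of the red capture button on the control pod (m): 0 = up, 0.006 = fully down; springs back. About 5 N presses it fully.
- capture_button_top (a point): Centre of the top of the red capture button, 30 mm across, pressed straight down.
- clip_tin: Bystander: round grey tin of paper clips, 72 mm across, 26 mm high, origin at the centre of its underside. Not the cap's place.
- mug: Bystander: cream mug, 79 mm wide, 94 mm high, origin at the centre of its underside.
- disc_case: Bystander: flat disc case, 190 x 135 x 15 mm, origin at the centre of its underside.
Not all that is in view belongs to the job. Of the things like the lens_cap, leave any that is green or purple; of the rest the larger one is meant.

How it is judged:
On the way, in this order (a step that is already met when the one before it is completed fails the run):
1. the lens cap stands flat in the tray's round well (horizontal distance between lens_cap and cap_tray below 0.008 m and height (world z) of lens_cap below 0.012 m and angle between lens_cap's own z axis and vertical below 0.1 rad), for 0.2 s.
2. the lens looks straight down and the book lies flush and square against the foot, under the lens (value of joint camera_head above 3.03 rad and x of book in the frame of document_camera above -0.003 m and angle between the x axis of book and the x axis of document_camera, either way round below 0.05 rad and y of book in the frame of document_camera between -0.03 and 0.03 m), for 0.2 s.
3. with cap, head and book so placed, the capture button is pressed fully (value of joint capture_button above 0.0045 m and value of joint camera_head above 3.03 rad and x of book in the frame of document_camera above -0.003 m and horizontal distance between lens_cap and cap_tray below 0.008 m), for 0.05 s.
At the end, for the whole second after the job is handed in: Cap flat, closed side up, on the floor of the tray's well (8 mm, 0.1 rad); lens within 0.11 rad of straight down; book flat, far edge within about 6 mm of the foot's face, square within 0.05 rad, within 30 mm of central under the lens; capture button up; cap and book at rest (all of step 1 and all of step 2 and linear speed of each of lens_cap, book below 0.02 m/s and height (world z) of book below 0.006 m and value of joint capture_button below 0.0015 m); the robot touches nothing.
It fails at once if the clip tin, the mug or the disc case is shifted by more than 25 mm (distance of any of clip_tin, mug, disc_case from where it was at the start of the episode above 0.025 m).
It also fails if it takes over 72 s, if anything falls off the work surface, if the arm or the gripper's body presses on something with over 40 N, if the wrist force passes 120 N, or if a joint passes its speed limit or range.

## Working session

There is one attempt and no reset: what is moved stays moved. The work goes in short steps, Python scripts to look and compute and a tool call to move; the robot and the scene stay as the last step left them, time stands still between calls to the robot, and variables do not carry over. Pictures are saved under pics/ and viewed, about 8 in all and at most 12, crops included, and the job is handed in when it is done.

Besides the shell and the picture viewer there is one more tool, called after "Call:" as name([rows], argument=value, ...), one row to a line, values as JSON. move_arm: Moves the arm, as the interface text tells. Its arguments: {"type":"object","properties":{"series":{"type":"array"},"grip":{"type":"number"},"force":{"type":"number"}},"required":["series"]}

```bash
mkdir -p pics; cat > h.py <<'E'
import numpy as np, cv2
from cell import monitor, imaging, workorder, outline_of
def P(im): return np.array([[im['fx'],0,im['cx']],[0,im['fy'],im['cy']],[0,0,1.]]), np.array(im['dist_coeffs'],float)
def ext(im,st=None):
    if 'mount' in im:
        T=np.eye(4);T[:3,:3]=cv2.Rodrigues(np.array(st['ee_rot'],float))[0];T[:3,3]=st['position']
        W=np.linalg.inv(T@np.array(im['mount']));return W[:3,:3],W[:3,3]
    return cv2.Rodrigues(np.array(im['rvec'],float))[0],np.array(im['tvec'],float).ravel()
def ray(im,px,z,st=None):
    K,d=P(im);R,t=ext(im,st)
    u=cv2.undistortPoints(np.array(px,float).reshape(-1,1,2),K,d).reshape(-1,2)
    D=np.c_[u,np.ones(len(u))]@R; C=-R.T@t
    return C+D*((z-C[2])/D[:,2])[:,None]
def proj(im,X,st=None):
    K,d=P(im);R,t=ext(im,st)
    return cv2.projectPoints(np.array(X,float).reshape(-1,1,3),cv2.Rodrigues(R)[0],t,K,d)[0].reshape(-1,2)
def save(im,name,crop=None,s=1):
    a=im['color'][:,:,::-1]
    if crop: l,t,r,b=crop;a=a[t:b,l:r]
    cv2.imwrite('pics/'+name,cv2.resize(a,None,fx=s,fy=s,interpolation=cv2.INTER_CUBIC))
E
python3 - <<'E'
from h import *
np.set_printoptions(precision=4,suppress=True)
a=imaging.get_image('scene');b=imaging.get_image('top')
cv2.imwrite('pics/a.png',a['color'][:,:,::-1]);cv2.imwrite('pics/b.png',b['color'][:,:,::-1])
for c,im in(('scene',a),('top',b)):
    R,t=ext(im);print(c,'cam at',-R.T@t,im['fx'])
    for n in ['document_camera','camera_head','grip_bar','lens_cap','cap_tray','book','capture_button','clip_tin','mug','disc_case']:
        for o in outline_of(c,n)[:3]:
            ys,xs=np.nonzero(o['mask']);print(c,n,round(o['p'],2),o['rect'],xs.mean().round(1),ys.mean().round(1))
print(monitor.observe())
E
```

```text
scene cam at [0.0424 0.5936 1.071 ] 449.552228278814
scene document_camera 0.92 [161.7, 190.4, 139.9, 153.9] 218.4 256.5
scene document_camera 0.28 [182.8, 197.1, 60.6, 51.6] 212.9 222.2
scene camera_head 0.67 [183.3, 192.9, 62.1, 57.1] 212.1 221.7
scene grip_bar 0.82 [179.5, 195.6, 64.0, 53.3] 210.9 221.6
scene grip_bar 0.59 [191.7, 348.1, 27.4, 33.7] 205.6 363.7
scene lens_cap 0.81 [240.8, 351.6, 27.1, 27.7] 255.2 366.6
scene lens_cap 0.77 [211.6, 206.5, 31.7, 29.2] 225.8 220.9
scene lens_cap 0.77 [193.5, 315.9, 9.7, 19.4] 197.6 325.4
scene cap_tray 0.71 [298.5, 197.0, 57.3, 42.1] 325.8 216.0
scene book 0.92 [200.1, 258.5, 86.2, 73.0] 243.1 293.5
scene capture_button 0.61 [260.3, 237.9, 8.4, 8.6] 261.7 241.0
scene clip_tin 0.57 [192.8, 347.4, 29.5, 35.0] 205.7 363.6
scene clip_tin 0.36 [301.2, 196.3, 54.2, 42.7] 326.4 215.9
scene mug 0.74 [258.1, 236.1, 11.3, 8.8] 261.7 241.2
scene mug 0.58 [313.7, 152.7, 27.2, 36.1] 328.6 170.5
scene disc_case 0.82 [350.4, 174.6, 71.7, 56.7] 385.7 198.7
top cam at [ 0.4036 -0.0549  1.5712] 485.81813338600125
top document_camera 0.6 [202.5, 129.7, 
[... 680 characters left out ...]
[206.4, 190.4, 47.0, 62.9] 230.3 226.8
top clip_tin 0.96 [154.0, 234.3, 21.4, 17.5] 163.1 243.5
top mug 0.89 [378.6, 174.5, 31.8, 33.7] 394.3 193.6
top disc_case 0.68 [387.5, 225.4, 46.4, 62.7] 408.2 257.8
{'clock': 1.1, 'joints': array([ 1.1614,  0.4345,  0.025 ,  1.5732, -0.0116,  1.134 , -0.0751]), 'dq': array([-0.    , -0.0005,  0.0012,  0.0001,  0.001 , -0.0028, -0.002 ]), 'joint_efforts': array([ -0.0004, -66.769 ,   0.984 , -31.4812,  -0.0606,   0.0328,
         0.    ]), 'position': array([ 0.1887, -0.5958,  0.2457]), 'ee_rot': array([ 3.1047,  0.4799, -0.    ]), 'force': array([-0.0102,  0.2449, -0.5058]), 'ft_torque': array([-0.0011,  0.0063, -0.0112]), 'width': 0.9994137813075324}
```

View pics/a.png

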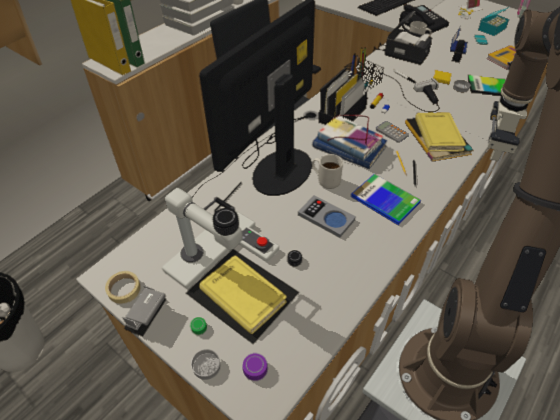

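View pics/b.png

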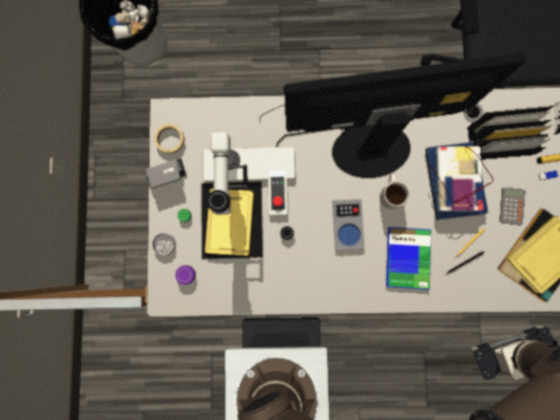

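```bash
python3 - <<'E'
from h import *
a=imaging.get_image('scene');b=imaging.get_image('top')
save(b,'c.png',(190,120,370,270),4.4);save(a,'d.png',(150,170,370,345),3.6)
E
```

```text
(no output)
```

View pics/c.png

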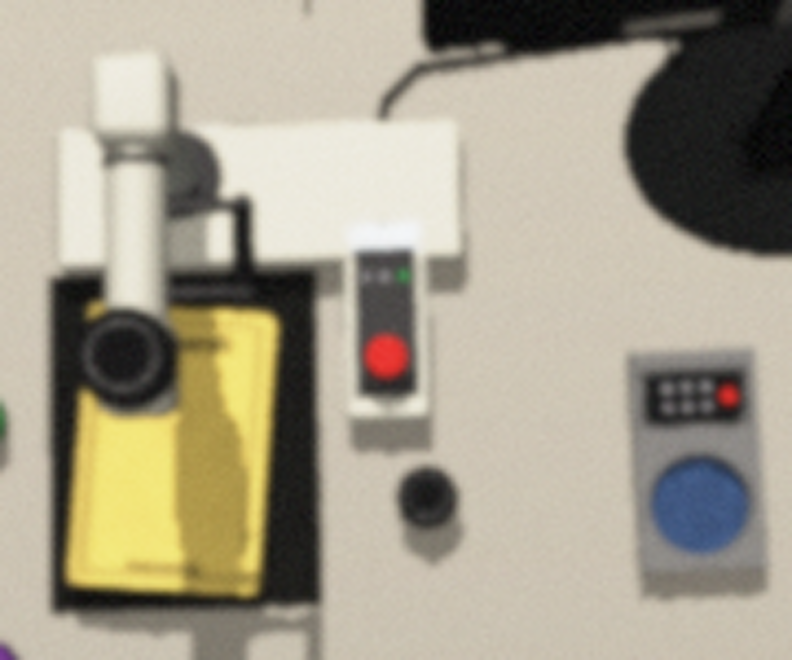

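View pics/d.png

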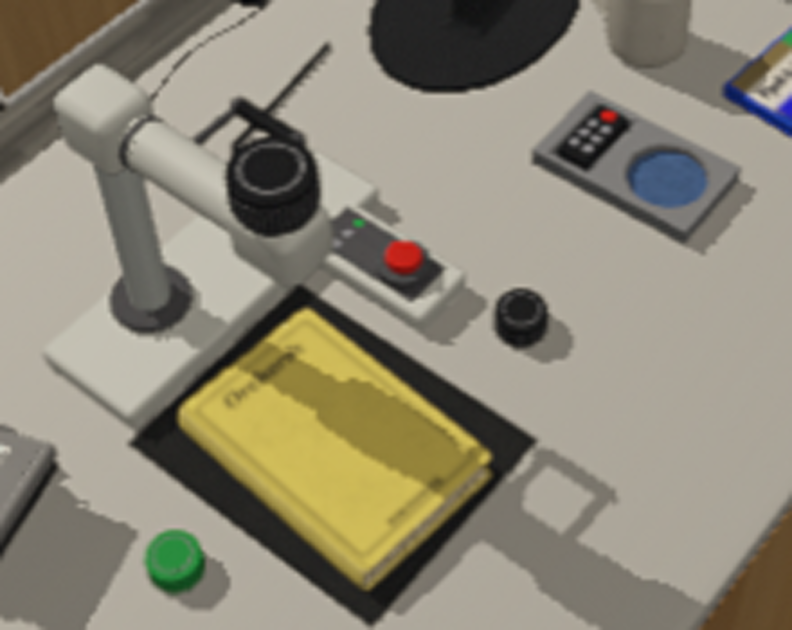

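```bash
cat > fit.py <<'E'
from h import *
from scipy.optimize import least_squares
np.set_printoptions(precision=4,suppress=True)
a=imaging.get_image('scene');b=imaging.get_image('top')
T=lambda p:(np.array(p)+.5)/4.4-.5+[190,120]
S=lambda p:(np.array(p)+.5)/3.6-.5+[150,170]
def fit(name,L,x0):
    def world(v,X):
        c,s=np.cos(v[2]),np.sin(v[2]);X=np.array(X,float)/1000
        return np.c_[v[0]+c*X[:,0]-s*X[:,1],v[1]+s*X[:,0]+c*X[:,1],X[:,2]]
    def res(v):
        r=[]
        for X,t,s in L:
            w=world(v,[X])
            if t: r.append(proj(b,w)[0]-T(t))
            if s: r.append(proj(a,w)[0]-S(s))
        return np.ravel(r)
    o=least_squares(res,x0,loss='soft_l1');print(name,o.x,np.degrees(o.x[2]).round(2));print(res(o.x).reshape(-1,2).round(1).tolist());return o.x
d=fit('cam',[((-147,100,2),(55,610),(372,623)),((-147,-100,2),(318,604),(535,440)),((103,100,2),(53,275),(133,443)),((103,-100,2),None,(300,290)),((105,90,24),(62,265),None),((105,-210,24),(460,258),None),((0,0,303),(125,355),(274,168))],[.55,.1,0])
k=fit('book',[((-102,69,30),(65,587),(368,576)),((-102,-69,30),(260,597),(492,458)),((102,-69,30),(280,315),(305,310)),((102,69,30),None,(180,408))],[.5,.1,0])
t=fit('tray',[((113,46,18),(628,355),(592,95)),((113,-46,18),(753,350),None),((-47,-46,18),None,(738,170)),((-47,46,18),None,(687,232)),((113,46,18),None,(533,155)),((0,0,9),(700,503),(668,177))][:1]+[((113,-46,18),(753,350),(592,95)),((-47,-46,18),None,(738,170)),((-47,46,18),None,(687,232)),((0,0,9),(700,503),(668,177))] and
 [((113,46,18),(628,355),(533,155)),((113,-46,18),(753,350),(592,95)),((-47,-46,18),None,(738,170)),((-47,46,18),None,(687,232)),((0,0,9),(700,503),(668,177))],[.5,-.2,0])
for z in(.028,.032,.036): print('button',z,ray(b,T((387,355)),z),ray(a,S((404,250)),z))
dx=k[:2]-d[:2];c,s=np.cos(d[2]),np.sin(d[2]);print('book in cam',c*dx[0]+s*dx[1],-s*dx[0]+c*dx[1],np.degrees(k[2]-d[2]))
w=lambda x,y:(d[0]+c*x-s*y,d[1]+s*x+c*y)
print('bar right',w(.075,-.068),'bar left',w(.075,.068),'axis',w(.075,0))
E
python3 fit.py
```

```text
cam [0.58   0.1361 0.0038] 0.22
[[-0.8, 0.8], [-0.5, 0.6], [1.5, 0.8], [0.9, -0.7], [-0.3, 0.3], [-1.8, -0.7], [-0.4, -2.5], [-0.5, 0.8], [1.6, 0.2], [0.1, 0.2], [-1.0, -0.4]]
book [ 0.5473  0.1423 -0.0771] -4.42
[[0.5, -0.1], [-1.2, -0.0], [-0.4, 0.3], [0.7, -1.3], [-0.5, 0.7], [0.7, -1.1], [-0.9, 1.0]]
tray [ 0.4996 -0.2394  0.0367] 2.1
[[-0.1, 0.7], [-0.6, -1.2], [0.2, 0.2], [-1.0, -1.2], [0.7, -0.9], [-0.3, 0.1], [0.0, 1.5], [-0.4, 1.4]]
button 0.028 [[ 0.6151 -0.0137  0.028 ]] [[ 0.6208 -0.028   0.028 ]]
button 0.032 [[ 0.6145 -0.0138  0.032 ]] [[ 0.6186 -0.0256  0.032 ]]
button 0.036 [[ 0.614  -0.0139  0.036 ]] [[ 0.6164 -0.0232  0.036 ]]
book in cam -0.03268428254149485 0.006284251731916162 -4.6407020148656954
bar right (np.float64(0.6552623623944743), np.float64(0.06842618541147377)) bar left (np.float64(0.6547389260241115), np.float64(0.20442517810761907)) axis (np.float64(0.6550006442092929), np.float64(0.13642568175954642))
```

Candidates for the cap, by scene pixels:
- Black on the lens, (225,220), and the larger black one.
- Small black, (294,257).
- Green, (198,326).
- Purple, (255,366).

The one on the lens fits, since it's neither green nor purple and is the larger of the rest. The enlarged crop confirms this. The book lies 36 mm short of the foot and is turned by -4.6°. Next I move over the lens.

Call:
move_arm([
  [0,0,5,0,0,0],
  [0,0,5,0,0,0],
  [0,1,4.5,0,0,0],
  [1,3,3,0,0,-2],
  [2,4,2,0,0,-2],
  [2,4.5,0,0,0,-2],
  [2,4.5,0,0,0,-2],
  [2,4.5,0,0,0,-2],
], grip=1)

```text
clock: 2.1
position: [0.2792, -0.3789, 0.441]
ee_rot: [3.134, 0.205, 0.001]
force: [1.3, -0.1, 0.8]
width: 0.999
```

Call:
move_arm([
  [2,4.5,0,0,0,-2],
  [2,4.5,0,0,0,-2],
  [2,4.5,0,0,0,-2],
  [2,4.5,0,0,0,-2],
  [2,4.5,0,0,0,-1.6],
  [2,4.5,0,0,0,0],
  [2,4.5,0,0,0,0],
  [2,4.5,0,0,0,0],
])

```text
clock: 2.9
position: [0.439, -0.019, 0.4411]
ee_rot: [3.141, -0.056, 0.002]
force: [0.4, -1.4, -0.1]
width: 1.005
```

Call:
move_arm([
  [1.5,4.5,0,0,0,0.5],
  [1.5,4.5,0,0,0,0.5],
  [2,3.5,0,0,0,0.5],
  [2,2,0,0,0,0.5],
  [0,0,0,0,0,0],
  [0,0,0,0,0,0],
])

```text
clock: 3.5
position: [0.5087, 0.1243, 0.4403]
ee_rot: [3.142, 0.001, -0.002]
force: [-0.2, -0.6, -0.3]
width: 0.999
```

```bash
python3 - <<'E'
from h import *
np.set_printoptions(precision=4,suppress=True)
st=monitor.observe();w=imaging.get_image('wrist')
print(st['position'],st['ee_rot'],st['joints'],np.array(w['mount']))
save(w,'e.png')
for n in ['lens_cap','book','grip_bar','capture_button','document_camera']:
    for o in outline_of('wrist',n)[:2]:
        ys,xs=np.nonzero(o['mask']);print(n,round(o['p'],2),o['rect'],xs.mean().round(1),ys.mean().round(1))
        if n=='lens_cap': print(ray(w,[(xs.mean(),ys.mean())],.303,st))
print('pred cap',proj(w,[[.58,.136,.303],[.655,.068,.24]],st))
E
```

```text
[0.5087 0.1243 0.4403] [ 3.1416  0.0007 -0.0016] [ 0.1582  0.2336 -0.6403  1.4307  0.1384  1.5237 -2.0459] [[-0.0002 -0.9669 -0.255   0.0687]
 [ 1.     -0.0001 -0.0003  0.    ]
 [ 0.0002 -0.255   0.9669 -0.1392]
 [ 0.      0.      0.      1.    ]]
lens_cap 0.92 [175.4, 122.7, 23.3, 29.3] 186.5 137.2
[[0.577  0.2052 0.303 ]]
lens_cap 0.69 [357.9, 161.1, 26.4, 24.4] 369.3 172.6
[[0.5462 0.0434 0.303 ]]
book 0.79 [230.7, 87.7, 80.2, 123.4] 271.4 164.4
grip_bar 0.78 [245.5, 2.0, 97.7, 96.7] 282.8 49.5
capture_button 0.67 [356.3, 103.9, 15.3, 18.4] 362.2 115.0
document_camera 0.9 [216.1, 0.0, 181.4, 214.9] 304.0 72.1
document_camera 0.48 [443.0, 114.5, 66.3, 90.0] 473.6 159.4
pred cap [[265.5409 133.2372]
 [334.4144  58.5503]]
```

View pics/e.png

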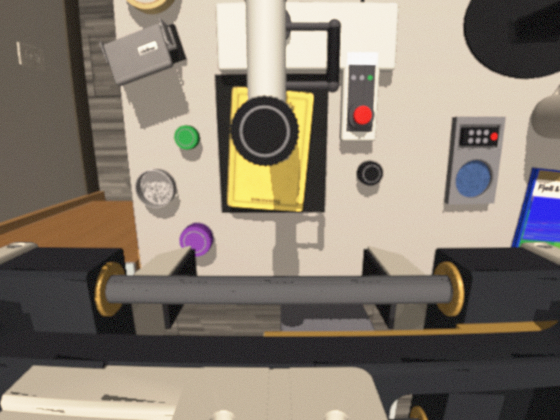

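```bash
cat > fit2.py <<'E'
from h import *
from scipy.optimize import least_squares
np.set_printoptions(precision=4,suppress=True)
st=monitor.observe();w=imaging.get_image('wrist')
def fit(name,L,x0):
    X=np.array([l[0] for l in L],float)/1000;p=np.array([l[1] for l in L],float)
    def world(v):
        c,s=np.cos(v[2]),np.sin(v[2]);return np.c_[v[0]+c*X[:,0]-s*X[:,1],v[1]+s*X[:,0]+c*X[:,1],X[:,2]]
    o=least_squares(lambda v:(proj(w,world(v),st)-p).ravel(),x0,loss='soft_l1')
    print(name,o.x,np.degrees(o.x[2]).round(2),o.fun.reshape(-1,2).round(1).tolist());return o.x
d=fit('cam',[((-147,100,2),(221,212)),((-147,-100,2),(324,213)),((103,100,2),(217,74.5)),((105,90,24),(218,69)),((0,0,303),(265,131)),((-13,-121,24),(342,137)),((-13,-183,24),(375,137)),((75,-68,240),(334,55))],[.58,.136,0])
k=fit('book',[((-102,69,30),(228,209)),((-102,-69,30),(305,211)),((102,-69,30),(313,93))],[.5,.1,0])
fit('tray',[((113,46,18),(453,117)),((113,-46,18),(503,118)),((-47,-46,18),(499,201)),((-47,46,18),(447,200)),((0,0,13),(473,180))],[.5,-.24,0])
print('button',ray(w,[(363,115)],.032,st))
for r in (st['position'],): print(r)
E
python3 fit2.py
```

```text
cam [0.5832 0.135  0.0024] 0.14 [[0.3, 0.3], [0.9, -1.2], [-2.3, -1.0], [-0.1, 0.6], [0.3, -1.5], [-1.0, 3.6], [0.9, 3.7], [-0.3, 0.3]]
book [ 0.5496  0.1402 -0.0472] -2.71 [[1.4, -1.1], [-0.3, 0.2], [-0.5, 0.5]]
tray [ 0.5035 -0.2418  0.067 ] 3.84 [[0.9, 0.2], [-0.2, -2.9], [-4.1, 0.8], [1.8, 4.9], [-0.5, -1.6]]
button [[ 0.6136 -0.0204  0.032 ]]
[0.5085 0.1233 0.4411]
```

Call:
move_arm([
  [3.5,0.6,0,0,0,0],
  [3.7,0.6,0,0,0,0],
  [0,0,-4,0,0,0],
  [0,0,-4,0,0,0],
  [0,0,-4,0,0,0],
  [0,0,-3.2,0,0,0],
  [0,0,0,0,0,0],
])

```text
clock: 4.55
position: [0.5786, 0.1344, 0.2846]
ee_rot: [3.139, -0.002, -0.011]
force: [-0.7, -0.7, -0.4]
width: 1.002
```

Call:
move_arm([
  [0,0,0,0,0,0],
  [0,0,0,0,0,0],
  [0,0,0,0,0,0],
  [0,0,0,0,0,0],
  [0,0,0,0,0,0],
  [0,0,0,0,0,0],
], grip=0.55, force=12)

```text
clock: 5.15
position: [0.5812, 0.1364, 0.2898]
ee_rot: [-3.141, 0.001, -0.003]
force: [-1.1, -1.0, 7.0]
width: 0.662
```

Call:
move_arm([
  [0,0,0,0,0,0],
  [0,0,0,0,0,0],
  [0,0,1,0,0,0],
  [0,0,2,0,0,0],
  [0,0,3,0,0,0],
  [0,0,4,0,0,0],
  [0,0,0,0,0,0],
  [0,0,0,0,0,0],
], grip=0.5, force=20)

```text
clock: 5.95
position: [0.5809, 0.1365, 0.3898]
ee_rot: [-3.141, 0.001, -0.003]
force: [0.4, 0.0, -2.0]
width: 0.658
```

```bash
python3 - <<'E'
from h import *
np.set_printoptions(precision=4,suppress=True)
st=monitor.observe();w=imaging.get_image('wrist');save(w,'f.png');print(st['position'])
# expected: cap held between pads, tool frame offset
a=imaging.get_image('scene')
for o in outline_of('scene','lens_cap')[:4]:
    ys,xs=np.nonzero(o['mask']);print('cap',round(o['p'],2),o['rect'],xs.mean().round(1),ys.mean().round(1))
print(proj(a,[st['position']]))
E
```

```text
[0.5809 0.1365 0.3898]
cap 0.8 [212.3, 177.3, 23.9, 28.9] 226.0 192.8
cap 0.69 [244.6, 352.5, 24.9, 28.2] 254.9 366.7
cap 0.58 [191.3, 316.5, 14.8, 23.8] 197.7 326.2
[[220.3166 189.0046]]
```

View pics/f.png

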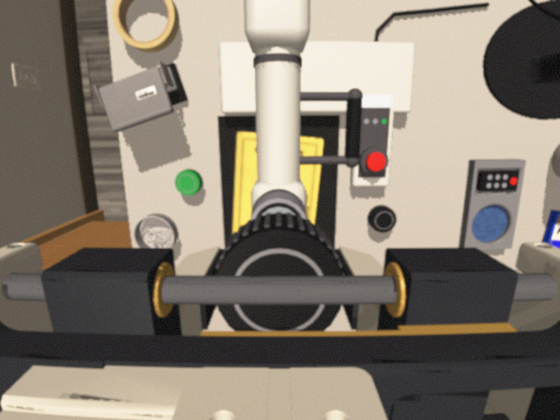

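```bash
python3 - <<'E'
from h import *
np.set_printoptions(precision=4,suppress=True)
st=monitor.observe();w=imaging.get_image('wrist')
print(st['position'],ray(w,[(280,250),(280,334),(236,292),(324,292)],.403,st))
print('well',ray(w,[(491,224)],.012,st),'button',ray(w,[(375,161)],.032,st))
save(w,'g.png')
hsv=cv2.cvtColor(w['color'],cv2.COLOR_RGB2HSV)
m=((hsv[...,0]>100)&(hsv[...,0]<125)&(hsv[...,1]>90));m[:,530:]=0;m[:190]=0;m[250:]=0;m[:,:440]=0
ys,xs=np.nonzero(m);print(len(xs),xs.min(),xs.max(),ys.min(),ys.max(),ray(w,[((xs.min()+xs.max())/2,(ys.min()+ys.max())/2)],.010,st))
E
```

```text
[0.5803 0.1358 0.3876] [[0.6021 0.1353 0.403 ]
 [0.5604 0.1353 0.403 ]
 [0.5822 0.1549 0.403 ]
 [0.5821 0.1158 0.403 ]]
well [[ 0.5003 -0.2437  0.012 ]] button [[ 0.6109 -0.0174  0.032 ]]
940 473 507 205 239 [[ 0.5035 -0.2425  0.01  ]]
```

Call:
move_arm([
  [-2,-4,0,0,0,0],
  [-3,-4,0,0,0,0],
  [-3,-4,0,0,0,0],
  [-3,-4,0,0,0,0],
  [-3,-4,0,0,0,0],
  [-3,-4,-2,0,0,0],
  [0,-2.6,-4,0,0,0],
  [0,0,-4,0,0,0],
])

```text
clock: 6.95
position: [0.4116, -0.1313, 0.289]
ee_rot: [3.139, -0.011, 0.001]
force: [0.2, -0.3, -1.3]
width: 0.658
```

Call:
move_arm([
  [0,0,-5,0,0,0],
  [0,0,-5,0,0,0],
  [0,0,-5,0,0,0],
  [0,0,-5,0,0,0],
  [0,0,-3,0,0,0],
  [0,0,0,0,0,0],
  [0,0,0,0,0,0],
  [0,0,0,0,0,0],
])

```text
clock: 7.75
position: [0.414, -0.1271, 0.0617]
ee_rot: [3.141, -0.001, 0.004]
force: [-0.3, -0.2, 0.1]
width: 0.658
```

Call:
move_arm([
  [0,0,-2,0,0,0],
  [0,0,-1,0,0,0],
  [0,0,-0.5,0,0,0],
  [0,0,-0.2,0,0,0],
  [0,0,0,0,0,0],
  [0,0,0,0,0,0],
])

```text
clock: 8.35
position: [0.4132, -0.127, 0.0236]
ee_rot: [3.141, -0.001, 0.001]
force: [-0.2, -0.3, -0.1]
width: 0.663
```

Call:
move_arm([
  [0,0,-0.15,0,0,0],
  [0,0,0,0,0,0],
  [0,0,0,0,0,0],
])

```text
clock: 8.65
position: [0.4129, -0.127, 0.0217]
ee_rot: [3.142, -0.001, 0.0]
force: [-0.1, -0.4, -0.7]
width: 0.658
```

Call:
move_arm([
  [0,0,0,0,0,0],
  [0,0,0,0,0,0],
  [0,0,0,0,0,0],
  [0,0,0,0,0,0],
  [0,0,0.7,0,0,0],
  [0,0,0.7,0,0,0],
  [0,0,0,0,0,0],
  [0,0,0,0,0,0],
], grip=0.85)

```text
clock: 9.45
position: [0.4131, -0.1271, 0.0361]
ee_rot: [3.141, -0.001, 0.001]
force: [-0.8, 0.1, -0.4]
width: 0.85
```

Call:
move_arm([
  [0,0,0,0,0,0],
  [0,0,0,0,0,0],
  [0,0,0,0,0,0],
  [0,0,0,0,0,0],
  [0,0,0,0,0,0],
  [0,0,0,0,0,0],
  [0,0,0,0,0,0],
  [0,0,0,0,0,0],
], grip=0.5, force=20)

```text
clock: 10.25
position: [0.4128, -0.127, 0.0357]
ee_rot: [3.142, -0.001, -0.0]
force: [0.3, -0.4, -0.6]
width: 0.655
```

Call:
move_arm([
  [0,0,2,0,0,0],
  [0,0,4,0,0,0],
  [2,-2,2,0,0,0],
  [2,-4,0,0,0,0],
  [0,-2,0,0,0,0],
  [0,0,0,0,0,0],
  [0,0,0,0,0,0],
])

```text
clock: 10.95
position: [0.4524, -0.2068, 0.1154]
ee_rot: [-3.141, 0.002, 0.001]
force: [1.2, 0.6, -0.5]
width: 0.652
```

```bash
python3 - <<'E'
from h import *
np.set_printoptions(precision=4,suppress=True)
st=monitor.observe();w=imaging.get_image('wrist');print(st['position'])
hsv=cv2.cvtColor(w['color'],cv2.COLOR_RGB2HSV)
m=((hsv[...,0]>100)&(hsv[...,0]<125)&(hsv[...,1]>90)).astype(np.uint8)
n,l,s,c=cv2.connectedComponentsWithStats(m)
for i in np.argsort(-s[1:,4])[:4]+1: print(s[i],ray(w,[(s[i][0]+s[i][2]/2,s[i][1]+s[i][3]/2)],.010,st))
save(w,'g.png')
E
```

```text
[ 0.4524 -0.2068  0.1154]
[ 277  114   90   90 6227] [[ 0.5039 -0.2405  0.01  ]]
[ 451  132  109  132 6190] [[ 0.4732 -0.3957  0.01  ]]
[503 264  14   7  65] [[ 0.4103 -0.4124  0.01  ]]
[302  74   1   1   1] [[ 0.5658 -0.2243  0.01  ]]
```

View pics/g.png

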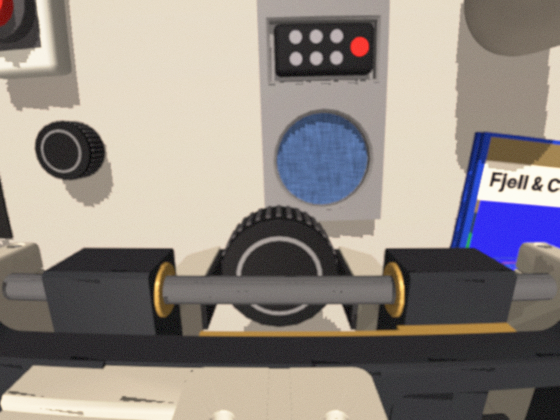

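```bash
python3 - <<'E'
from h import *
np.set_printoptions(precision=4,suppress=True)
st=monitor.observe();w=imaging.get_image('wrist');p=st['position']
z=p[2]-.004
print(p,ray(w,[(280,238),(280,205)],z,st)-p)
th=np.linspace(0,2*np.pi,5)[:4]
print(proj(w,[p+[.0215*np.cos(t),.0215*np.sin(t),-.004] for t in th],st))
E
```

```text
[ 0.4525 -0.2061  0.1154] [[ 0.0206 -0.0005 -0.004 ]
 [ 0.0371 -0.0005 -0.004 ]]
[[278.9657 236.3235]
 [236.5328 276.6332]
 [278.978  314.0203]
 [321.4223 276.6524]]
```

Call:
move_arm([
  [2.5,-1.7,0,0,0,0],
  [2.6,-1.7,0,0,0,0],
  [0,0,-2,0,0,0],
  [0,0,-2,0,0,0],
  [0,0,-1,0,0,0],
  [0,0,0,0,0,0],
  [0,0,0,0,0,0],
  [0,0,0,0,0,0],
])

```text
clock: 11.85
position: [0.5045, -0.2409, 0.0667]
ee_rot: [3.141, -0.0, 0.002]
force: [-0.1, 0.0, 0.4]
width: 0.653
```

Call:
move_arm([
  [0,0,-1,0,0,0],
  [0,0,-0.5,0,0,0],
  [0,0,-0.4,0,0,0],
  [0,0,0,0,0,0],
  [0,0,0,0,0,0],
])

```text
clock: 12.35
position: [0.5038, -0.2409, 0.0465]
ee_rot: [-3.141, 0.001, 0.0]
force: [-0.1, 1.0, 0.2]
width: 0.654
```

Call:
move_arm([
  [0,0,0,0,0,0],
  [0,0,0,0,0,0],
  [0,0,0,0,0,0],
  [0,0,0,0,0,0],
  [0,0,2,0,0,0],
  [0,0,4,0,0,0],
  [-3,2,4,0,0,0],
  [-3,2,2,0,0,0],
], grip=0.9)

```text
clock: 13.15
position: [0.4472, -0.2024, 0.1663]
ee_rot: [3.14, -0.001, 0.006]
force: [0.1, 1.2, 1.4]
width: 0.898
```

```bash
python3 - <<'E'
from h import *
np.set_printoptions(precision=4,suppress=True)
st=monitor.observe();w=imaging.get_image('wrist');print(st['position'],st['ee_rot'])
for o in outline_of('wrist','lens_cap')[:4]:
    ys,xs=np.nonzero(o['mask']);l,t,ww,hh=o['rect'];print(round(o['p'],2),o['rect'],ray(w,[(l+ww/2,t+hh/2)],.041,st))
save(w,'h1.png')
E
```

```text
[ 0.4472 -0.2024  0.1663] [ 3.1404 -0.0015  0.006 ]
0.88 [288.6, 112.1, 72.4, 72.0] [[ 0.5069 -0.2411  0.041 ]]
0.58 [79.2, 118.8, 57.8, 48.9] [[ 0.5122 -0.0571  0.041 ]]
```

View pics/h1.png

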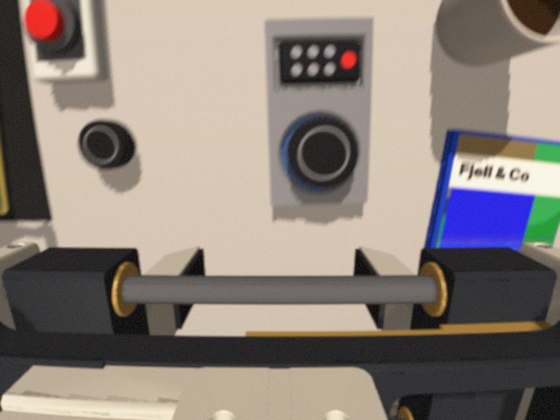

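Call:
move_arm([
  [-1,2,4,0,0,0],
  [0,3,4,0,0,0],
  [0,3.5,4,0,0,0],
  [0,4,4,0,0,0],
  [0,4.5,4,0,0,0],
  [1,4.5,3,0,0,0],
  [4,3,0,0,0,0],
  [4,2.5,0,0,0,0],
], grip=0.45)

```text
clock: 14.05
position: [0.5266, 0.051, 0.379]
ee_rot: [3.141, -0.001, 0.006]
force: [-0.2, -1.7, 0.5]
width: 0.451
```

Call:
move_arm([
  [3,0,0,0,0,0],
  [2,0,0,0,0,0],
  [0,0,0,0,0,0],
  [0,0,0,0,0,0],
  [0,0,0,0,0,0],
])

```text
clock: 14.55
position: [0.5745, 0.0492, 0.3773]
ee_rot: [3.141, -0.0, -0.0]
force: [1.1, -0.4, 0.5]
width: 0.448
```

```bash
python3 - <<'E'
from h import *
np.set_printoptions(precision=4,suppress=True)
st=monitor.observe();w=imaging.get_image('wrist');print(st['position'],st['ee_rot'],st['joints'])
save(w,'i.png',(150,0,510,260),2.2)
P0=dict(st);P0['position']=np.array([.5803,.1358,.3890]);P0['ee_rot']=np.array([-3.141,.001,-.003])
print('bar from f',ray(w,[(353,95),(353,160)],.24,P0))
print('pred',proj(w,[[.657,.067,.24]],st))
E
```

```text
[0.5745 0.0492 0.3773] [ 3.1413 -0.0004 -0.0004] [ 0.2915  0.3557 -0.6664  1.437   0.2195  1.4244 -1.9474]
bar from f [[0.6853 0.0703 0.24  ]
 [0.6283 0.0674 0.24  ]]
pred [[258.1656 119.9609]]
```

View pics/i.png

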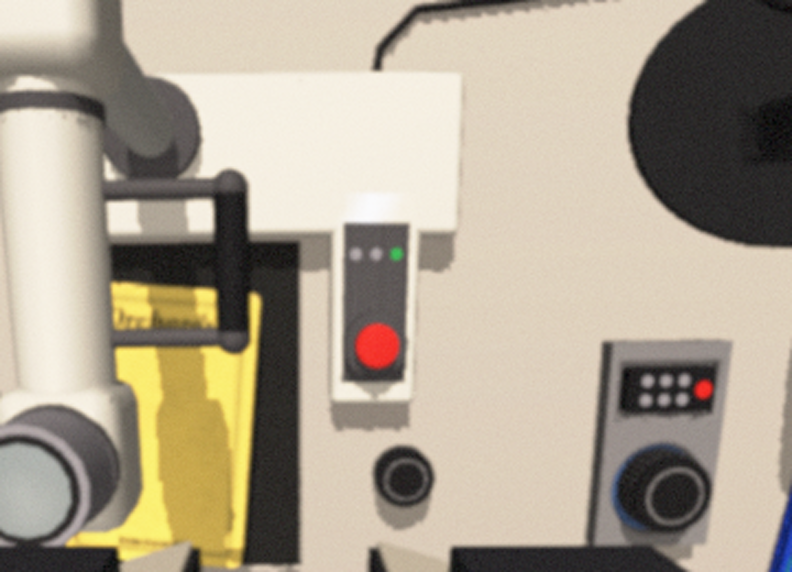

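Call:
move_arm([
  [4,1,0,0,0,0],
  [4.5,1,0,0,0,0],
  [0,0,-4,0,0,0],
  [0,0,-4,0,0,0],
  [0,0,-4,0,0,0],
  [0,0,-1.7,0,0,0],
  [0,0,0,0,0,0],
  [0,0,0,0,0,0],
])

```text
clock: 15.4
position: [0.6602, 0.0691, 0.2415]
ee_rot: [-3.142, 0.001, -0.002]
force: [0.7, -0.1, 0.4]
width: 0.453
```

Call:
move_arm([
  [0,0,0,0,0,0],
  [0,0,0,0,0,0],
  [0,0,0,0,0,0],
  [0,0,0,0,0,0],
  [0,0,0,0,0,0],
], grip=0.05, force=15)

```text
clock: 15.9
position: [0.6603, 0.0696, 0.2409]
ee_rot: [-3.141, 0.0, -0.002]
force: [-0.0, 1.3, 2.9]
width: 0.148
```

Call:
move_arm([
  [0,0.06,0.89,0,0,0],
  [0,0.17,0.87,0,0,0],
  [0,0.29,0.84,0,0,0],
  [0,0.39,0.8,0,0,0],
  [0,0.49,0.74,0,0,0],
  [0,0.59,0.67,0,0,0],
  [0,0.67,0.59,0,0,0],
  [0,0.74,0.49,0,0,0],
])

```text
clock: 16.7
position: [0.6604, 0.0974, 0.3013]
ee_rot: [3.133, -0.01, 0.001]
force: [-5.9, -19.9, 14.9]
width: 0.145
```

Call:
move_arm([
  [0,0.8,0.39,0,0,0],
  [0,0.84,0.29,0,0,0],
  [0,0.87,0.17,0,0,0],
  [0,0.89,0.06,0,0,0],
  [0,0.89,-0.06,0,0,0],
  [0,0.87,-0.17,0,0,0],
  [0,0.84,-0.29,0,0,0],
  [0,0.8,-0.39,0,0,0],
])

```text
clock: 17.5
position: [0.6605, 0.1711, 0.3003]
ee_rot: [3.141, -0.002, 0.003]
force: [1.4, -4.7, 3.6]
width: 0.148
```

Call:
move_arm([
  [0,0.74,-0.49,0,0,0],
  [0,0.67,-0.59,0,0,0],
  [0,0.59,-0.67,0,0,0],
  [0,0.49,-0.74,0,0,0],
  [0,0.39,-0.8,0,0,0],
  [0,0.29,-0.84,0,0,0],
  [0,0.17,-0.87,0,0,0],
  [0,0.06,-0.89,0,0,0],
])

```text
clock: 18.3
position: [0.6601, 0.2057, 0.2397]
ee_rot: [-3.141, 0.001, -0.0]
force: [1.9, -3.7, 4.7]
width: 0.145
```

Call:
move_arm([
  [0,0,-0.1,0,0,0],
  [0,0,0,0,0,0],
  [0,0,0,0,0,0],
])

```text
clock: 18.6
position: [0.6601, 0.2057, 0.2386]
ee_rot: [-3.141, 0.0, 0.001]
force: [5.6, -1.0, -3.2]
width: 0.145
```

Call:
move_arm([
  [0,0,-0.2,0,0,0],
  [0,0,-0.2,0,0,0],
  [0,0,-0.2,0,0,0],
  [0,0,0,0,0,0],
  [0,0,0,0,0,0],
])

```text
clock: 19.1
position: [0.6602, 0.2057, 0.2357]
ee_rot: [-3.141, 0.001, -0.003]
force: [-2.0, -4.0, 15.3]
width: 0.147
```

Call:
move_arm([
  [0,0,0,0,0,0],
  [0,0,0,0,0,0],
  [0,0,0,0,0,0],
  [0,0,2,0,0,0],
  [0,0,4,0,0,0],
  [0,0,4,0,0,0],
  [0,0,4,0,0,0],
  [-2,0,0,0,0,0],
], grip=0.45)

```text
clock: 19.9
position: [0.6425, 0.2063, 0.3784]
ee_rot: [-3.137, 0.003, -0.011]
force: [-0.0, -0.3, -0.5]
width: 0.449
```

Call:
move_arm([
  [-4,-1,0,0,0,0],
  [-4,-1,0,0,0,0],
  [-4,-1,0,0,0,0],
  [-4,-1,0,0,0,0],
  [-4,-1,0,0,0,0],
  [-3,-1.5,0,0,0,0],
  [0,0,0,0,0,8],
  [0,0,0,0,0,8],
], grip=1)

```text
clock: 20.7
position: [0.4089, 0.1399, 0.3734]
ee_rot: [3.109, 0.445, 0.001]
force: [-0.0, -0.4, -0.2]
width: 0.994
```

```bash
python3 - <<'E'
from h import *
np.set_printoptions(precision=4,suppress=True)
st=monitor.observe();print(st['position'],st['ee_rot'],st['joints'],st['force'])
a=imaging.get_image('scene');save(a,'j.png',(150,170,370,345),3.6)
E
```

```text
[0.4089 0.1399 0.3734] [3.1087 0.4445 0.0007] [ 0.2529  0.0874 -0.7497  1.7474  0.0627  1.3306 -1.7966] [-0.0053 -0.3545 -0.1636]
```

View pics/j.png

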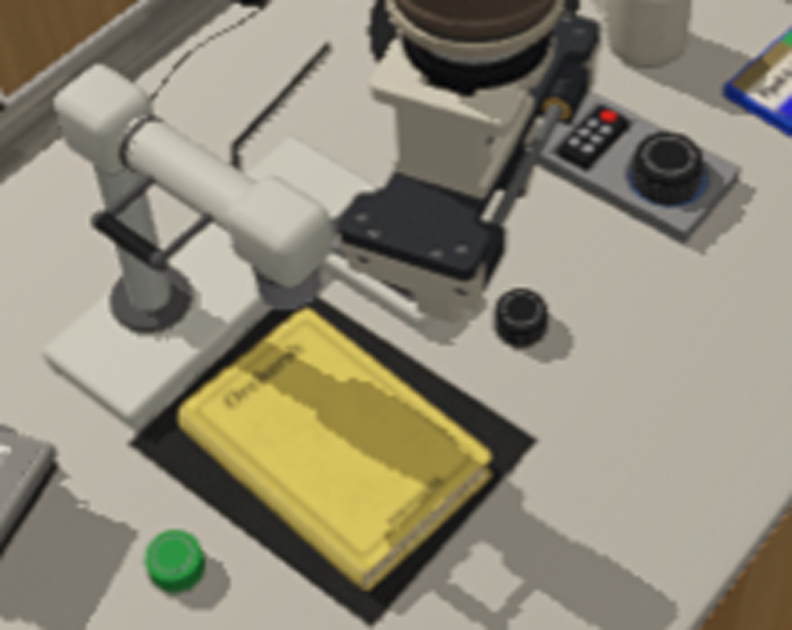

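The crop shows the lens down (285,290), the bar on the left (125,240) and the cap in the well (668,165). Next I flip the wrist half a turn so its camera stays clear of the lens, then push the book with both open fingers.

Call:
move_arm([
  [0,0,0,0,0,8],
  [0,0,0,0,0,8],
  [0,0,0,0,0,8],
  [0,0,0,0,0,8],
  [0,0,0,0,0,8],
  [0,0,0,0,0,8],
  [0,0,0,0,0,8],
  [0,0,0,0,0,8],
])

```text
clock: 21.55
position: [0.4098, 0.1405, 0.373]
ee_rot: [-2.403, -2.022, 0.001]
force: [-0.4, 0.4, -0.1]
width: 0.999
```

Call:
move_arm([
  [0,0,0,0,0,8],
  [0,0,0,0,0,8],
  [0,0,0,0,0,8],
  [0,0,0,0,0,8],
  [0,0,0,0,0,8],
  [0,0,0,0,0,8],
  [0,0,0,0,0,8],
  [0,0,0,0,0,8],
])

```text
clock: 22.35
position: [0.4098, 0.1405, 0.373]
ee_rot: [-0.966, -2.988, -0.0]
force: [-0.0, 0.4, 0.3]
width: 1.001
```

Call:
move_arm([
  [0,0,0,0,0,8],
  [0,0,0,0,0,8],
  [0,0,0,0,0,8],
  [0,0,0,0,0,8],
  [0,0,0,0,0,3.7],
  [0,0,0,0,0,0],
  [0,0,0,0,0,0],
])

```text
clock: 23.05
position: [0.41, 0.1403, 0.3731]
ee_rot: [-0.014, -3.141, -0.0]
force: [0.2, 0.2, -0.4]
width: 1.0
```

```bash
python3 - <<'E'
from h import *
np.set_printoptions(precision=4,suppress=True)
st=monitor.observe();R=cv2.Rodrigues(np.array(st['ee_rot']))[0]
print(st['position'],st['joints'],st['force'],np.degrees(np.arctan2(R[1,0],R[0,0])))
E
```

```text
[0.41   0.1403 0.3731] [ 0.4916  0.1367 -1.0322  1.7333  0.1199  1.3398  0.9976] [ 0.177   0.1723 -0.4463] 179.4799191623952
```

Call:
move_arm([
  [-0.5,-0.2,-4,0,0,0.6],
  [0,0,-5,0,0,0],
  [0,0,-5,0,0,0],
  [0,0,-5,0,0,0],
  [0,0,-5,0,0,0],
  [0,0,-5,0,0,0],
  [0,0,-3.3,0,0,0],
  [0,0,-2,0,0,0],
])

```text
clock: 23.85
position: [0.4036, 0.1379, 0.0276]
ee_rot: [0.004, -3.138, 0.001]
force: [0.1, -0.2, -0.0]
width: 0.995
```

Call:
move_arm([
  [0,0,0,0,0,0],
  [1,0,0,0,0,0],
  [1,0,0,0,0,0],
  [0.5,0,0,0,0,0],
  [0.5,0,0,0,0,0],
  [0.5,0,0,0,0,0],
  [0,0,0,0,0,0],
])

```text
clock: 24.55
position: [0.4402, 0.1372, 0.0306]
ee_rot: [0.005, -3.141, 0.002]
force: [-1.8, -1.2, -0.1]
width: 0.997
```

Call:
move_arm([
  [0.5,0,0,0,0,0],
  [0.5,0,0,0,0,0],
  [0.5,0,0,0,0,0],
  [0.5,0,0,0,0,0],
  [0.3,0,0,0,0,0],
  [0,0,0,0,0,0],
  [0,0,0,0,0,0],
])

```text
clock: 25.25
position: [0.4637, 0.1384, 0.0305]
ee_rot: [-0.007, 3.141, 0.001]
force: [-0.2, -0.4, -1.2]
width: 1.002
```

Call:
move_arm([
  [0.3,0,0,0,0,0],
  [0.3,0,0,0,0,0],
  [0.2,0,0,0,0,0],
  [0,0,0,0,0,0],
])

```text
clock: 25.65
position: [0.4704, 0.1384, 0.0303]
ee_rot: [0.009, -3.141, 0.0]
force: [-5.3, -0.1, 2.4]
width: 1.001
```

Call:
move_arm([
  [0.2,0,0,0,0,0],
  [0.2,0,0,0,0,0],
  [0,0,0,0,0,0],
])

```text
clock: 25.95
position: [0.4706, 0.1384, 0.03]
ee_rot: [0.01, -3.135, 0.003]
force: [-17.3, 1.2, 14.1]
width: 0.998
```

Call:
move_arm([
  [-0.4,0,0,0,0,0],
  [-1,0,0,0,0,0],
  [-3,0,0,0,0,0],
  [-2,0,4,0,0,0],
  [0,0,5,0,0,0],
  [0,0,5,0,0,0],
  [0,-3,5,0,0,0],
  [0,-4,4,0,0,0],
])

```text
clock: 26.75
position: [0.4116, 0.0785, 0.2512]
ee_rot: [-0.014, 3.138, 0.001]
force: [1.5, -1.1, 0.0]
width: 1.004
```

```bash
python3 - <<'E'
from h import *
np.set_printoptions(precision=4,suppress=True)
st=monitor.observe();print(st['position'],st['force'],st['joints'])
a=imaging.get_image('scene');b=imaging.get_image('top')
A=cv2.resize(a['color'][195:340,150:290,::-1],None,fx=4,fy=4,interpolation=2);B=cv2.resize(b['color'][135:270,195:250,::-1],(236,580),interpolation=2)
cv2.imwrite('pics/k.png',np.hstack([A,B]))
E
```

```text
[0.4116 0.0785 0.2512] [ 1.5191 -1.1254  0.0038] [ 0.5853  0.2262 -1.0295  1.9759  0.2237  1.0548  1.0357]
```

View pics/k.png

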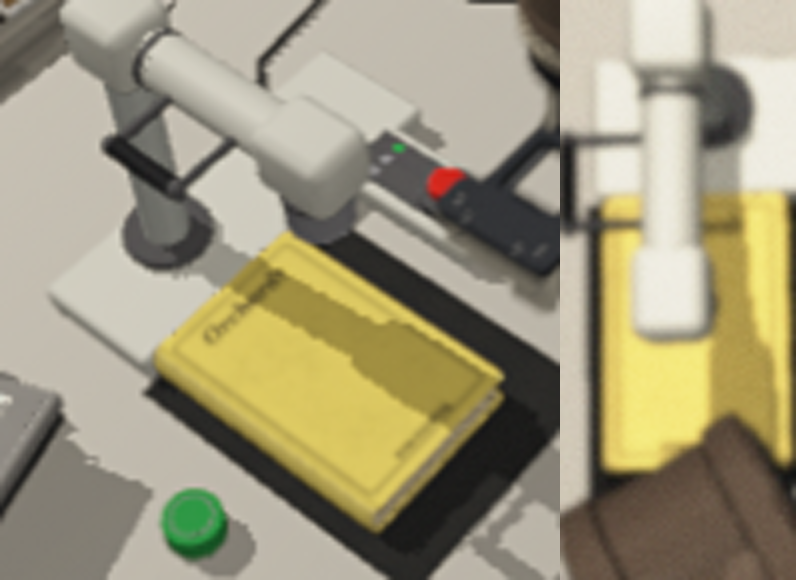

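Call:
move_arm([
  [0,-4,0,0,0,0],
  [0,-4,0,0,0,0],
  [4,-1.6,0,0,0,0],
  [4,0,0,0,0,0],
  [4,0,0,0,0,0],
  [4,0,0,0,0,0],
  [4.1,0,0,0,0,0],
  [0,0,0,0,0,0],
], grip=0)

```text
clock: 27.65
position: [0.6161, -0.0186, 0.2469]
ee_rot: [-0.006, 3.14, 0.003]
force: [-0.1, 0.7, -0.8]
width: 0.352
```

Call:
move_arm([
  [0,0,-4,0,0,0],
  [0,0,-4,0,0,0],
  [0,0,-4,0,0,0],
  [0,0,-4,0,0,0],
  [0,0,-1,0,0,0],
  [0,0,-0.5,0,0,0],
  [0,0,0,0,0,0],
  [0,0,0,0,0,0],
])

```text
clock: 28.45
position: [0.6133, -0.0185, 0.0755]
ee_rot: [-0.007, 3.139, 0.0]
force: [0.5, 0.3, 0.9]
width: 0.009
```

Call:
move_arm([
  [0,0,-0.5,0,0,0],
  [0,0,-0.5,0,0,0],
  [0,0,-0.5,0,0,0],
  [0,0,-0.3,0,0,0],
  [0,0,0,0,0,0],
  [0,0,0,0,0,0],
])

```text
clock: 29.05
position: [0.6131, -0.019, 0.0588]
ee_rot: [-0.007, 3.139, -0.003]
force: [-8.8, -3.4, 33.9]
width: 0.007
```

Call:
move_arm([
  [0,0,-0.3,0,0,0],
  [0,0,-0.2,0,0,0],
  [0,0,0,0,0,0],
  [0,0,0,0,0,0],
])

```text
clock: 29.45
position: [0.6134, -0.0188, 0.0578]
ee_rot: [-0.007, 3.137, -0.006]
force: [-23.9, -7.0, 76.1]
width: 0.006
```

Call:
move_arm([
  [0,0,0.5,0,0,0],
  [0,0,0.5,0,0,0],
  [0,0,0.5,0,0,0],
  [0,0,0,0,0,0],
  [0,0,0,0,0,0],
])

```text
clock: 29.95
position: [0.612, -0.019, 0.065]
ee_rot: [0.007, -3.141, -0.0]
force: [0.5, 0.2, 1.9]
width: 0.003
```

Call:
move_arm([
  [0,0,-0.4,0,0,0],
  [0,0,0,0,0,0],
  [0,0,0,0,0,0],
])

```text
clock: 30.25
position: [0.612, -0.019, 0.0612]
ee_rot: [0.007, -3.141, -0.0]
force: [0.0, 0.0, 4.2]
width: 0.005
```

Call:
move_arm([
  [0,0,-0.2,0,0,0],
  [0,0,0,0,0,0],
  [0,0,0,0,0,0],
])

```text
clock: 30.55
position: [0.612, -0.019, 0.0595]
ee_rot: [0.007, -3.141, 0.0]
force: [-1.2, -1.0, 4.0]
width: 0.005
```

Call:
move_arm([
  [0,0,-0.2,0,0,0],
  [0,0,0,0,0,0],
  [0,0,0,0,0,0],
])

```text
clock: 30.85
position: [0.6121, -0.0189, 0.059]
ee_rot: [-0.007, 3.141, -0.002]
force: [-6.7, -2.1, 21.1]
width: 0.004
```

Call:
move_arm([
  [0,0,-0.2,0,0,0],
  [0,0,0,0,0,0],
  [0,0,0,0,0,0],
])

```text
clock: 31.15
position: [0.6123, -0.0189, 0.0587]
ee_rot: [-0.007, 3.14, -0.003]
force: [-11.9, -3.6, 37.8]
width: 0.006
```

The force goes from spring (2 to 4 N over about 6 mm) to a hard stop at a TCP height of 0.059 m, so the button was fully pressed. Next I let go and retreat.

Call:
move_arm([
  [0,0,1,0,0,0],
  [0,0,4,0,0,0],
  [0,0,5,0,0,0],
  [0,0,5,0,0,0],
  [-2,-3,5,0,0,0],
  [-4,-3,3,0,0,0],
  [-4,-3,0,0,0,0],
  [-4,-3,0,0,0,0],
])

```text
clock: 31.95
position: [0.4804, -0.1296, 0.2719]
ee_rot: [-0.008, 3.141, -0.001]
force: [0.2, -1.4, 0.2]
width: 0.005
```

Call:
move_arm([
  [-4,-3,0,0,0,0],
  [-2,-4,0,0,0,0],
  [-2,-4,0,0,0,0],
  [-2,-4,0,0,0,0],
  [0,-4,0,0,0,0],
  [0,0,0,0,0,0],
  [0,0,0,0,0,0],
])

```text
clock: 32.65
position: [0.3811, -0.3193, 0.2711]
ee_rot: [0.005, -3.141, -0.002]
force: [0.7, 0.4, 1.4]
width: 0.006
```

```bash
python3 - <<'E'
from h import *
st=monitor.observe();print(st['position'],st['force'],st['clock'])
a=imaging.get_image('scene');b=imaging.get_image('top')
A=cv2.resize(a['color'][190:340,150:355,::-1],None,fx=2.6,fy=2.6,interpolation=2);B=cv2.resize(b['color'][135:270,195:250,::-1],None,fx=4,fy=4,interpolation=2)
C=np.zeros((540,A.shape[1]+220,3),np.uint8);C[:A.shape[0],:A.shape[1]]=A;C[:,A.shape[1]:]=B
cv2.imwrite('pics/l.png',C);print(A.shape)
for c,im in(('scene',a),('top',b)):
    for n in ['book','lens_cap','mug','clip_tin','disc_case']:
        for o in outline_of(c,n)[:2]:
            ys,xs=np.nonzero(o['mask']);r=o['rect'];print(c,n,round(o['p'],2),r,xs.mean().round(1),ys.mean().round(1))
            if n=='lens_cap': print(ray(im,[(r[0]+r[2]/2,r[1]+r[3]/2)],.028,None))
            if n=='book': print(cv2.minAreaRect(ray(im,np.c_[xs,ys],.03)[:,:2].astype(np.float32)))
E
```

```text
[ 0.38113658 -0.31933006  0.27112997] [0.71217903 0.37997802 1.37699714] 32.65
(390, 533, 3)
scene book 0.75 [191.5, 256.3, 82.3, 70.8] 232.6 289.3
((0.574048638343811, 0.1546051800251007), (0.14440515637397766, 0.21220865845680237), 89.67937469482422)
scene lens_cap 0.75 [285.0, 248.0, 15.6, 16.6] 293.4 258.0
[[ 0.50920749 -0.03408537  0.028     ]]
scene lens_cap 0.72 [240.9, 352.4, 26.0, 25.5] 254.6 366.4
[[0.38270331 0.28583851 0.028     ]]
scene mug 0.64 [312.1, 153.4, 29.0, 34.2] 328.4 170.3
scene clip_tin 0.73 [189.4, 347.9, 30.0, 35.5] 205.5 364.2
scene disc_case 0.82 [351.3, 178.0, 70.8, 47.7] 385.6 198.5
top book 0.96 [204.7, 179.5, 45.5, 64.5] 227.7 215.9
((0.5814046859741211, 0.15207797288894653), (0.20836129784584045, 0.14064887166023254), 0.18765249848365784)
top book 0.75 [380.5, 173.6, 30.4, 33.8] 394.1 193.9
((0.6281931400299072, -0.38809099793434143), (0.08385815471410751, 0.1052999347448349), 60.31498718261719)
top lens_cap 0.87 [340.7, 225.8, 19.1, 18.7] 349.3 233.7
[[ 0.4993265  -0.24202997  0.028     ]]
top lens_cap 0.65 [178.6, 268.0, 16.7, 18.1] 184.4 274.8
[[0.37644989 0.27574834 0.028     ]]
top mug 0.89 [381.6, 175.7, 29.7, 30.2] 394.2 193.5
top mug 0.18 [330.2, 197.5, 33.5, 52.7] 347.6 221.9
top clip_tin 0.66 [151.1, 233.7, 23.1, 19.1] 162.4 243.6
top clip_tin 0.47 [207.6, 179.9, 42.6, 65.8] 227.8 216.4
top disc_case 0.95 [387.3, 227.3, 46.0, 31.1] 406.1 240.2
```

View pics/l.png

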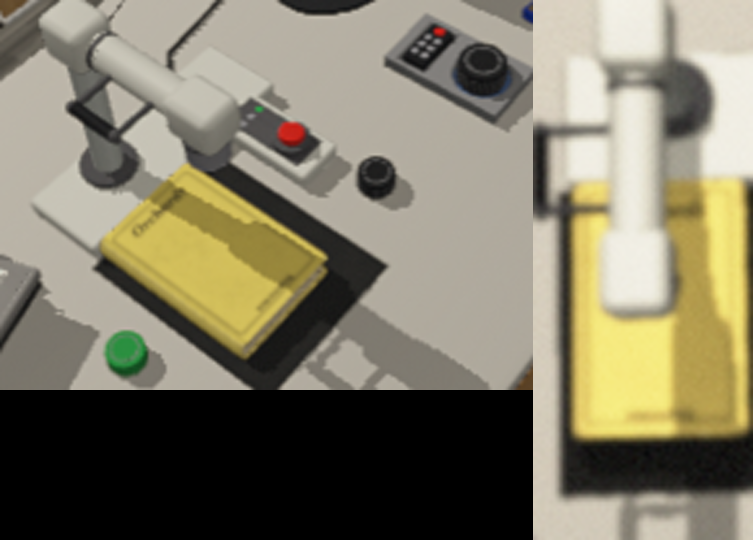

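```bash
python3 -c "
from cell import workorder
print(workorder.sign_off())"
```

```text
the job is handed in; nothing more can be done
None
```

The job is done and handed in at about 33 s; the sign-off gives no verdict, so the results below are from my own checks.

- **Cap:** I lifted the larger black cap off the lens and set it down once on the desk to grip it higher. It then went into the tray's well. It sits closed side up, about 3–4 mm from the well's centre at most by the camera checks. I did not measure its height.
- **Camera head:** I turned it by the grip bar until it met the end stop, with about 15 N of resistance. The pictures show the lens straight down.
- **Book:** I pushed it with both open fingers until it stopped hard against the foot at about 17 N, where I had predicted. The top view shows it square to 0.2°. It ended about 16 mm left of centre, within the 30 mm limit but more than the 6 mm I measured before the push, because it swung as it squared up. The network's estimate of its x (about 0 mm) falls a little short of the 3 mm expected when flush, within measuring error.
- **Capture button:** I pressed it twice, and both times it bottomed after about 6 mm of travel. The first press was harder than needed, at 76 N on the wrist, under the 120 N wrist limit. The 40 N limit covers only the arm and gripper body, and I pressed with the fingertips. The button looks up again in the last picture.
- **Other things:** the mug, tin and disc case show no movement in the last pictures, though the disc case was partly hidden in the top view. The arm stands clear of everything.

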